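# Find the true carving blank by rocking a straightedge

## Robot

A 7-joint arm with a two-finger parallel gripper is mounted at the origin on the work surface. World frame = base frame: x ahead of the robot, y to its left, z up, the work surface at z = 0. Lengths are in m, angles in rad, forces in N, time in s.
With the tool pointing down it reaches from about 0.425 to 0.925 m from the base axis. Payload 6.8 kg.
Tool frame: the origin (TCP) lies at the centre of the arm's flange, where the gripper is bolted on; the fingertips stand 173 mm ahead of it and the grasp point (between the pads) lies 155 mm ahead of it (r.hold_point_z is the distance from the TCP to the grasp point, in m); z points along the fingers, x is the direction in which the jaws open and shut, and the axes are right-handed (so a half turn about z gives the same grasp; the last joint's range is limited). The gripper opens to 85 mm and grips with 20 to 120 N. Pads are 22 mm wide; open, the fingers measure 114 mm over their backs; the gripper's body (76 mm by 85 mm) begins 54 mm behind the grasp point. The pads swing forward as they close: fully open they stand 13 mm farther back than shut.
Start: joints at [1.13, 0.477, 0.022, 1.555, -0.011, 1.109, -0.083], TCP at [0.221, -0.638, 0.405] pointing down, gripper open.
Joint ranges: [-2.96, 2.96], [-0.34, 2.1], [-1.41, 1.46], [0.24, 2.44], [-1.37, 4.51], [0.17, 1.92], [-2.96, 2.96]. Speed limits (rad/s): [2.39, 2.39, 3.14, 3.14, 3.14, 3.14, 3.14].

## Interface

Orientations are given as a rotation vector (axis times angle).
In Python, from bench import r gives the robot as it stands.
- The arm moves only by the tool apply_moves, never from a script. Its arguments are lists of equal length, an entry for each row: "dp": the shift along the tool's x, y, z scaled (see below), a list of three; "twist": the turn, a rotation vector about the tool's x, y, z scaled (see below), a list of three; "jaw": the closure in counts, from 0 (fully open) to 255 (shut). In form: {"dp": [[x, y, z], ...], "twist": [[rx, ry, rz], ...], "jaw": [jaw, ...]}. A call has 1 to 20 rows; each row shifts and turns the pose as measured when the row begins, along the tool's axes as they then stand; what a row does not reach is not made up. The controller multiplies each number of a shift by 12 cm and each number of a turn by 120 degrees. A row lasts 1/10 s, in which the tool goes at most 50 mm and 8.59 degrees, less where a joint would pass 70% of its speed; a pose out of reach is approached as far as the arm can. A call with a number of a shift or a turn outside -1 to 1 is refused whole. A call with a gripper value outside its range is refused whole. The fingers move at their own pace and stop on an object; "grip_force" is the grip in N (left out, the last holds). Time passes only in rows, so rows that do not move let the fingers close. It gives the time, the measured TCP pose, the force and the opening at its end, in the units of the state.
- r.get_obs(): the state, without advancing time (a new reading comes with each control period).
- r.grab_frame(name): name is "side" or "top" or "wrist"; returns a dict with "color" (480x640x3 uint8, red, green, blue), "z_map" (480x640 float32, m along the optical axis (not along the pixel's ray), 0 where there is no reading), "intrinsics" (3x3 intrinsics, pixels), "R" (3x3) and "t" (3): a world point X has camera coordinates R X + t; the wrist camera has in their place "hand_eye" (4x4, takes a point from camera to tool coordinates, whose origin is the TCP and whose axes are the tool frame's). Camera axes: x right, y down, z forward; pixel columns grow to the right and rows downward; lengths in m; the calibration is good to about 2 mm. The wrist camera is an equidistant fisheye: a pixel r from the principal point sees the ray r / f radians off the axis. A picture is of the moment at which its call begins: read the wrist's pose just before it.
- r.hand_in(): hands the job in, once; it reports no verdict.
The state is a dict: "clock": time; "joints": joint angles; "qvel": joint speeds; "tau": joint torques, N m; "tcp_pos": TCP position; "orientation": TCP orientation; "contact_force": force on the tool from outside, world axes, zero at the start; "moment": the same for the moment, N m; "grip_width": finger opening in m.
Only numpy, scipy, OpenCV 4.12 (cv2) and the standard library are available. Lean on these libraries where they do the work, as an engineer would, in place of code of your own. Each camera call takes 0.05 s, during which the arm holds its last target.

## Task

One of the two blanks on the sloped carving stand has a true face, the other is slightly crowned. Lay the aluminium straightedge sideways across a blank, centred, just upslope of its two stop pins, let go, and press on top of its left end (as the robot sees it), then its right end (about 10 N, under 40 N) to find whether it rocks. Do this full left-then-right test on the blank where it does not rock and leave it lying there flat on the face, without disturbing the mallet, grinder or wood slice.

Things in the scene. Friction and masses are not known exactly. Their poses are not given: they have to be found in the camera images.
- straightedge: Straightedge: aluminium bar, 180 mm long, 28 mm wide, 26 mm high, about 0.28 kg, dark end faces. Starts flat on the bench, roughly crosswise between robot and stand. Origin: centre of its underside; x along its length, y across its width, z out of its top. Grip it across the 28 mm width at mid-length.
- carving_stand: Fixed stand; two brown blanks, each 200 mm wide, 110 mm along a 25 degree slope falling away from the robot, face 77 mm above the bench near the robot to 31 mm; 20 mm gap. Either may be the crowned one: 4 mm proud along its middle, nothing at its left and right edges, so the bar see-saws about 0.05 rad each way (far end 9 mm up). Origin: on the bench below the faces' middle; x away, y left, z up.
- left_place (a point): Left blank (stand +y): place for the centre of the bar's underside, 4 mm downslope of the blank's middle, in the plane of a true face (crowned wood is 4 mm higher here). x down the slope, y left along the blank and bar, z out of the face. On both blanks two wood stop pins, 12 mm diameter, 14 mm tall, at x = +22, y = +60 and -60 mm, keep the bar (lower side at x = +14 mm) from sliding down.
- right_place (a point): The same point with the same axes, on the right blank (stand's -y).
- mallet: Bystander: round wooden carving mallet standing on its head, 76 mm diameter, 230 mm tall, left of the stand. Origin under its centre.
- grinder: Bystander: grey straight hand grinder lying down, about 210 mm long, 54 mm thick, right of the work. Origin below its middle, x towards its tip.
- slice: Bystander: round slice of a log, 124 mm diameter, 30 mm thick, lying flat right of the stand. Origin under its centre.
Mind the look-alikes: they are no part of the job. What is shaped like the straightedge but purple is not meant.

How it is judged:
On the way, in this order (a step that is already met when the one before it is completed fails the run):
1. the left end of the straightedge is pressed from above with the straightedge lying flat on the true blank (6 to 40 N on the stand, straightedge not lifted off the face) (((x of straightedge in the frame of left_place between -0.025 and 0.025 m and y of straightedge in the frame of left_place between -0.03 and 0.03 m and z of straightedge in the frame of left_place between -0.004 and 0.002 m and angle between the x axis of straightedge and the y axis of left_place, either way round below 0.1 rad and angle between the z axis of straightedge and the z axis of left_place, either way round below 0.05 rad and contact force between straightedge and carving_stand between 6 and 40 N and z of the grasp point in the frame of left_place above 0.03 m and y of the grasp point in the frame of left_place between 0.045 and 0.1 m) or (x of straightedge in the frame of right_place between -0.025 and 0.025 m and y of straightedge in the frame of right_place between -0.03 and 0.03 m and z of straightedge in the frame of right_place between -0.004 and 0.002 m and angle between the x axis of straightedge and the y axis of right_place, either way round below 0.1 rad and angle between the z axis of straightedge and the z axis of right_place, either way round below 0.05 rad and contact force between straightedge and carving_stand between 6 and 40 N and z of the grasp point in the frame of right_place above 0.03 m and y of the grasp point in the frame of right_place between 0.045 and 0.1 m))), for 0.2 s.
2. then its right end is pressed likewise on the true blank (((x of straightedge in the frame of left_place between -0.025 and 0.025 m and y of straightedge in the frame of left_place between -0.03 and 0.03 m and z of straightedge in the frame of left_place between -0.004 and 0.002 m and angle between the x axis of straightedge and the y axis of left_place, either way round below 0.1 rad and angle between the z axis of straightedge and the z axis of left_place, either way round below 0.05 rad and contact force between straightedge and carving_stand between 6 and 40 N and z of the grasp point in the frame of left_place above 0.03 m and y of the grasp point in the frame of left_place between -0.1 and -0.045 m) or (x of straightedge in the frame of right_place between -0.025 and 0.025 m and y of straightedge in the frame of right_place between -0.03 and 0.03 m and z of straightedge in the frame of right_place between -0.004 and 0.002 m and angle between the x axis of straightedge and the y axis of right_place, either way round below 0.1 rad and angle between the z axis of straightedge and the z axis of right_place, either way round below 0.05 rad and contact force between straightedge and carving_stand between 6 and 40 N and z of the grasp point in the frame of right_place above 0.03 m and y of the grasp point in the frame of right_place between -0.1 and -0.045 m))), for 0.2 s.
At the end, for the whole second after the job is handed in: The straightedge lies at rest, released, flat on the true blank: its underside centre within 25 mm of the place along the slope, 30 mm sideways and less than 2 mm above the true face plane, its length within 0.1 rad of the blank's y axis and its top square to the face within 0.05 rad (((x of straightedge in the frame of left_place between -0.025 and 0.025 m and y of straightedge in the frame of left_place between -0.03 and 0.03 m and z of straightedge in the frame of left_place between -0.004 and 0.002 m and angle between the x axis of straightedge and the y axis of left_place, either way round below 0.1 rad and angle between the z axis of straightedge and the z axis of left_place, either way round below 0.05 rad) or (x of straightedge in the frame of right_place between -0.025 and 0.025 m and y of straightedge in the frame of right_place between -0.03 and 0.03 m and z of straightedge in the frame of right_place between -0.004 and 0.002 m and angle between the x axis of straightedge and the y axis of right_place, either way round below 0.1 rad and angle between the z axis of straightedge and the z axis of right_place, either way round below 0.05 rad)) and linear speed of straightedge below 0.02 m/s and angular speed of straightedge below 0.1 rad/s); the robot touches nothing.
It fails at once if the mallet is disturbed (moved over 25 mm) (distance of mallet from where it was at the start of the episode above 0.025 m).
It fails at once if the grinder is disturbed (moved over 25 mm) (distance of grinder from where it was at the start of the episode above 0.025 m).
It fails at once if the slice is disturbed (moved over 25 mm) (distance of slice from where it was at the start of the episode above 0.025 m).
It also fails if it takes over 67 s, if anything falls off the work surface, if the arm or the gripper's body presses on something with over 40 N, if the wrist force passes 120 N, or if a joint passes its speed limit or range.

## Working session

There is one attempt and no reset: what is moved stays moved. The work goes in short steps, Python scripts to look and compute and a tool call to move; the robot and the scene stay as the last step left them, time stands still between calls to the robot, and variables do not carry over. Pictures are saved under pics/ and viewed, and the job is handed in when it is done.

Besides the shell and the picture viewer there is one more tool, called after "Emit:" by a JSON object that holds its "op" and its "data". apply_moves: Moves the arm, as the interface text tells. Shifts and turns lie within -1 to 1; 1 stands for 12 cm of shift or 120 degrees of turn. Its arguments: {"type":"object","properties":{"dp":{"type":"array"},"twist":{"type":"array"},"jaw":{"type":"array"},"grip_force":{"type":"number"}},"required":["dp","twist","jaw"]}

```bash
ls; mkdir -p pics; python3 - <<'E'
from bench import r
import cv2,numpy as np
o=r.get_obs();print({k:np.round(v,3) for k,v in o.items()})
for n in("side","top"):
    f=r.grab_frame(n);np.savez(f"{n}0.npz",**f)
    cv2.imwrite(f"pics/{n}0.png",f["color"][:,:,::-1])
    print(n,f["intrinsics"],f["R"],f["t"])
print(r.hold_point_z)
E
```

```text
pics
{'clock': np.float64(0.0), 'joints': array([ 1.13 ,  0.478,  0.022,  1.556, -0.012,  1.109, -0.083]), 'qvel': array([-0.001,  0.   , -0.001,  0.   , -0.   , -0.001, -0.002]), 'tau': array([-1.0000e-03, -5.9647e+01,  1.6070e+00, -2.8120e+01,  1.2000e-02,
        9.0000e-03,  0.0000e+00]), 'tcp_pos': array([ 0.22 , -0.638,  0.404]), 'orientation': array([-2.558,  1.822,  0.003]), 'contact_force': array([ 0.54 ,  0.154, -0.407]), 'moment': array([-0.009, -0.037,  0.034]), 'grip_width': np.float64(0.086)}
side [[556.7807763    0.         324.39215123]
 [  0.         556.7807763  240.59570648]
 [  0.           0.           1.        ]] [[-0.89872442 -0.43809146  0.01924308]
 [-0.32838662  0.6432907  -0.69162078]
 [ 0.29061426 -0.62789565 -0.72200443]] [0.44477211 0.21833992 1.472182  ]
top [[516.29019566   0.         316.35567476]
 [  0.         516.29019566 247.50095824]
 [  0.           0.           1.        ]] [[ 3.21078725e-03 -9.99859695e-01 -1.64402257e-02]
 [-9.88758126e-01 -7.16615646e-04 -1.49522088e-01]
 [ 1.49489328e-01  1.67354904e-02 -9.88621699e-01]] [0.01643578 0.50017893 1.26223343]
0.1547
```

View pics/side0.png

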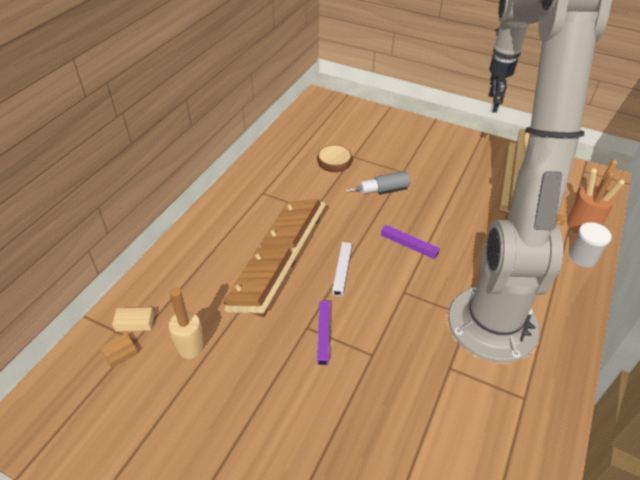

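View pics/top0.png

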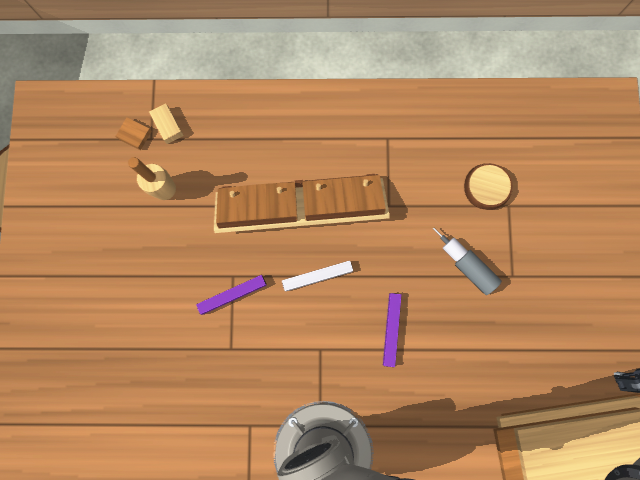

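The top view shows three bars: silver-white at (318,276), purple at (232,295) and purple at (393,330). The silver bar is the aluminium straightedge because the purple ones are explicitly excluded. The stand is at about (301,204) and its pins at (235,193), (281,188), (320,186) and (367,181). The mallet is at (153,178), the grinder at (470,265) and the slice at (490,186). Next I'll measure and enlarge the bar.

```bash
cat > h.py <<'E'
import numpy as np,cv2
def cloud(f):
    z=f["z_map"];K=f["intrinsics"];v,u=np.mgrid[0:480,0:640]
    P=np.stack([(u-K[0,2])/K[0,0]*z,(v-K[1,2])/K[1,1]*z,z],-1)
    W=(P-f["t"])@f["R"]
    W[z==0]=np.nan
    return W
E
python3 - <<'E'
from h import *
for n in("top","side"):
    f=dict(np.load(n+"0.npz"));W=cloud(f);c=f["color"].astype(int)
    # bar
    m=(c.min(2)>150)&(c.max(2)-c.min(2)<40)&(W[...,0]>.3)&(W[...,0]<.6)&(abs(W[...,1])<.2)
    k,l,s,_=cv2.connectedComponentsWithStats(m.astype(np.uint8))
    i=1+np.argmax(s[1:,4]);mm=l==i
    P=W[mm];print(n,s[i],np.round(np.nanmedian(P,0),4),np.nanpercentile(P[:,2],[5,50,95]))
    T=P[P[:,2]>.018][:,:2].astype(np.float32)
    print(cv2.minAreaRect(T))
    # table
    q=W[(W[...,0]>.3)&(W[...,0]<.7)&(abs(W[...,1])<.5)]
    h=q[abs(q[:,2])<.012];A=np.c_[h[:,:2],np.ones(len(h))];co=np.linalg.lstsq(A,h[:,2],rcond=None)[0];print("table",co,np.std(h[:,2]-A@co))
    s_=(W[...,2]>.02)&(W[...,0]>.45)&(W[...,0]<.8)&(abs(W[...,1])<.3)
    k,l,s,_=cv2.connectedComponentsWithStats(s_.astype(np.uint8))
    i=1+np.argmax(s[1:,4]);P=W[l==i];print("stand",s[i],np.round(np.percentile(P,[1,50,99],axis=0),3),cv2.minAreaRect(P[:,:2].astype(np.float32)))
f=dict(np.load("top0.npz"))
a=cv2.resize(f["color"][160:320,190:410][:,:,::-1],None,fx=3.6,fy=3.6,interpolation=cv2.INTER_CUBIC);cv2.imwrite("pics/crop0.png",a)
E
```

```text
top [282 261  71  30 792] [0.4317 0.0158 0.0253] [0.02040969 0.02526595 0.02930225]
((0.4315303564071655, 0.015565648674964905), (0.02850605733692646, 0.1793997585773468), 16.588077545166016)
table [-0.00042967  0.00112966 -0.0006736 ] 0.002761754325599567
stand [ 214  174  176   59 7508] [[ 0.544 -0.155  0.026]
 [ 0.608  0.058  0.057]
 [ 0.684  0.27   0.08 ]] ((0.6157771348953247, 0.06005653738975525), (0.12431038171052933, 0.44108888506889343), 5.024981498718262)
side [332 242  20  54 550] [0.4296 0.0258 0.0256] [0.00454465 0.02557093 0.03008043]
((0.43187928199768066, 0.016374483704566956), (0.02833651565015316, 0.18625596165657043), 16.23417091369629)
table [ 6.93245158e-04  6.26809342e-04 -2.19224617e-05] 0.0027909868833457543
stand [ 224  199  101  114 4711] [[ 0.543 -0.146  0.025]
 [ 0.602  0.107  0.058]
 [ 0.683  0.277  0.081]] ((0.6164023876190186, 0.06115749478340149), (0.1265874207019806, 0.4435488283634186), 4.889812469482422)
```

View pics/crop0.png

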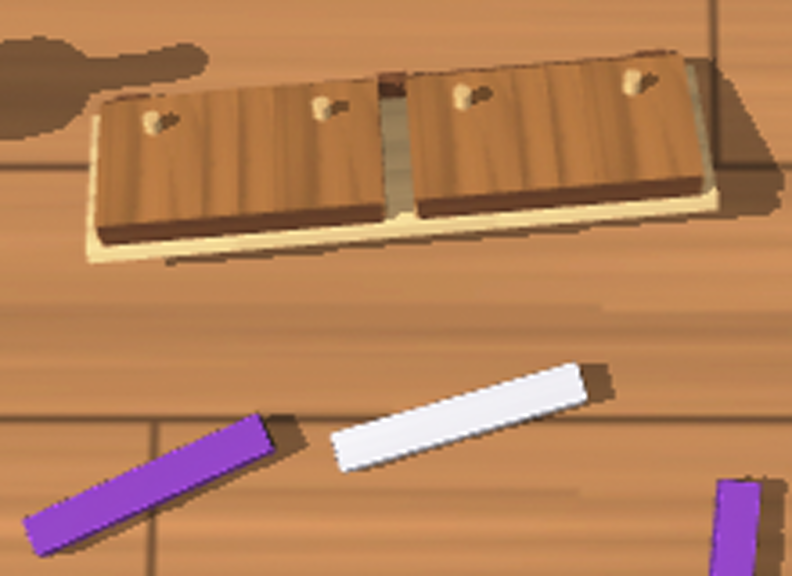

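Crop confirms it: the silver-white bar with dark end faces is the straightedge. Next I'll fit the stand pose and look for the crown by averaging the depth over each face.

```bash
cat > fit.py <<'E'
from h import *
from scipy.optimize import least_squares
yaw=np.radians(5.0);X=np.array([np.cos(yaw),np.sin(yaw)]);Y=np.array([-X[1],X[0]])
c0=np.array([.616,.0605])
for n in("top","side"):
    f=dict(np.load(n+"0.npz"));W=cloud(f);col=f["color"].astype(int)
    d=W[...,:2]-c0;s=d@X;t=d@Y;z=W[...,2]
    # face points: near plane
    pl=.054-np.tan(np.radians(25))*s
    ok=(abs(z-pl)<.012)&(abs(s)<.055)&(abs(t)<.22)
    ok2=ok&((col[...,0]-col[...,2])>50)
    # dark blanks edges
    for side,nm in((1,'L'),(-1,'R')):
        m=ok&(t*side>.012)&(t*side<.208)&(abs(s)<.02)
        ss,tt,zz=s[m],t[m]-side*.11,z[m]
        A=np.c_[np.ones(m.sum()),ss,tt,1-abs(tt)/.1]
        co,res,_,_=np.linalg.lstsq(A,zz,rcond=None)
        r=zz-A@co;sg=r.std()*np.sqrt(np.diag(np.linalg.inv(A.T@A)))
        print(n,nm,m.sum(),np.round(co,4),np.round(sg,4))
        b=np.clip(((tt+.1)/.02).astype(int),0,9);rr=zz+np.tan(np.radians(25))*ss
        print([round(float(np.median(rr[b==i]))*1e3,1) for i in range(10)])
E
python3 fit.py
```

```text
top L 1058 [ 0.0576 -0.4651  0.0015  0.0043] [0.0001 0.0058 0.0012 0.0002]
[57.5, 58.9, 59.8, 60.7, 61.0, 61.3, 61.0, 59.7, 59.1, 58.0]
top R 1059 [ 5.700e-02 -4.687e-01  7.000e-04 -1.000e-04] [0.0001 0.0061 0.0012 0.0002]
[57.4, 57.2, 56.3, 56.8, 56.9, 57.0, 56.9, 56.7, 56.8, 57.6]
side L 657 [ 0.0585 -0.475  -0.0044  0.0052] [0.0002 0.0078 0.0016 0.0003]
[59.8, 60.7, 61.4, 61.9, 63.1, 63.2, 62.4, 61.5, 60.8, 59.0]
side R 516 [ 0.0577 -0.4471 -0.0035  0.0011] [0.0002 0.0098 0.002  0.0004]
[58.1, 58.7, 58.3, 58.6, 58.4, 58.4, 58.6, 58.8, 58.7, 57.9]
```

The depth fits from both cameras agree. The left blank bulges 4–5 mm at its middle, and the right blank is straight within about 1 mm. So the right blank is the true one. Next I'll refine the stand pose from the blank edges and pins.

```bash
cat > fit2.py <<'E'
from h import *
f=dict(np.load("top0.npz"));K=f["intrinsics"];R=f["R"];t=f["t"]
def proj(P):
    c=np.asarray(P)@R.T+t;return c[:,:2]/c[:,2:]*[K[0,0],K[1,1]]+[K[0,2],K[1,2]]
def model(cx,cy,yaw):
    c,s=np.cos(yaw),np.sin(yaw);M=np.array([[c,-s,0],[s,c,0],[0,0,1]]);o=np.array([cx,cy,0])
    h=np.radians(25);D=np.array([np.cos(h),0,-np.sin(h)]);N=np.array([np.sin(h),0,np.cos(h)])
    out=[]
    for sd in(.11,-.11):
        for x,y in((-.055,-.1),(-.055,.1),(.055,.1),(.055,-.1)): out.append(np.array([0,sd,.054])+x*D+y*np.array([0,1,0]))
    pins=[np.array([0,sd,.054])+.026*D+y*np.array([0,1,0])+.014*N for sd in(.11,-.11) for y in(.06,-.06)]
    return np.array(out)@M.T+o,np.array(pins)@M.T+o
if __name__=="__main__":
    from scipy.optimize import least_squares
    import sys
    crop=lambda p:(p-160*0)
    # pin tops read from 3.6x crop (x/3.6+190, y/3.6+160)
    pc=np.array([[152,118],[320,104],[460,93],[630,79]])/3.6+[190,160]
    # near corners of blanks top edges (near-left, near-right) in crop
    nc=np.array([[97,228],[383,206],[417,202],[702,178]])/3.6+[190,160]
    def res(p):
        B,P=model(*p);b=proj(B);q=proj(P)
        return np.r_[(q-pc).ravel(),(b[[1,0,5,4]]-nc).ravel()]
    s=least_squares(res,[.622,.06,.087],loss="soft_l1");print(s.x,np.degrees(s.x[2]));print(np.round(s.fun.reshape(-1,2),1))
    im=cv2.resize(f["color"][160:320,190:410][:,:,::-1],None,fx=3.6,fy=3.6,interpolation=cv2.INTER_CUBIC)
    B,P=model(*s.x)
    g=lambda a:np.round((proj(a)+.5-[190,160])*3.6).astype(int)
    for k in(0,4):cv2.polylines(im,[g(B[k:k+4])],True,(0,255,0),1)
    for p in g(P):cv2.circle(im,tuple(int(i) for i in p),6,(0,0,255),1)
    cv2.imwrite("pics/fit0.png",im)
E
python3 fit2.py
```

```text
[0.62142818 0.05984632 0.08402247] 4.814133041195172
[[-0.5  0.3]
 [ 0.1  0.3]
 [ 0.6  0. ]
 [ 0.7  0. ]
 [-1.1  0.1]
 [ 0.2 -0.5]
 [-1.1 -0.1]
 [ 0.6 -0.1]]
```

View pics/fit0.png

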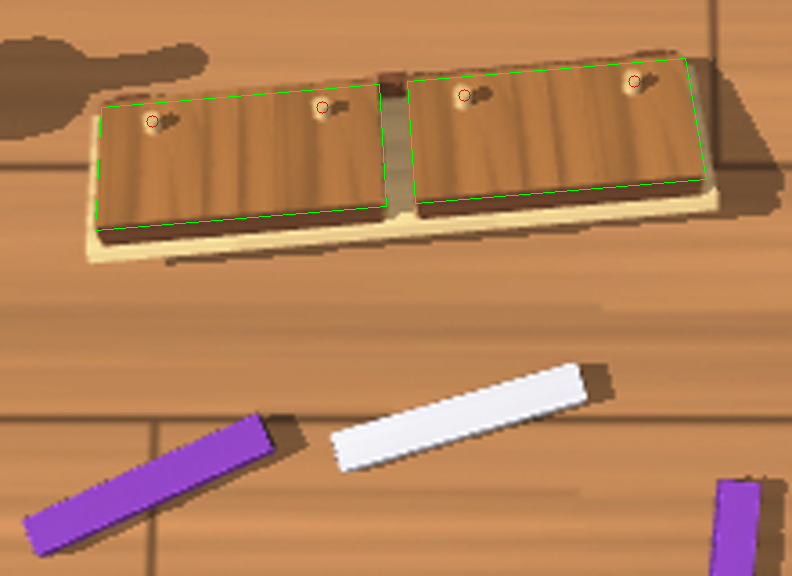

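The model fits within about 1 px: origin (0.6214, 0.0598), yaw 4.81°. The face height also agrees with the depth fit to 0.5 mm. Next is the move planner.

```bash
cat > plan.py <<'E'
from h import *
from bench import r
from scipy.spatial.transform import Rotation as Ro
BAR=np.array([.4317,.016]);BY=np.radians(16.4)
SO=np.array([.6214,.0598,0]);SY=.0840;H=np.radians(25)
Rz=lambda a:Ro.from_euler('z',a).as_matrix()
D=Rz(SY)@[np.cos(H),0,-np.sin(H)];N=Rz(SY)@[np.sin(H),0,np.cos(H)];YS=Rz(SY)@[0,1,0]
PL=SO+Rz(SY)@[0,-.11,.054]+.004*D
RP=np.c_[D,-YS,-N]       # tool on slope
def RD(y): return Rz(y)@np.diag([1.,-1,-1])
def place(x,y,z): return PL+x*D+y*YS+z*N  # point in right_place frame
def go(p,R,hp=0.1547):
    """target grasp point p, rotation R"""
    o=r.get_obs();Rc=Ro.from_rotvec(o["orientation"]).as_matrix()
    T=p-R[:,2]*hp
    tw=Ro.from_matrix(Rc.T@R).as_rotvec();d=T-o["tcp_pos"]
    print("t",round(float(o["clock"]),2),"tcp",np.round(o["tcp_pos"],4),"F",np.round(o["contact_force"],1),"w",round(float(o["grip_width"]),4),"q",np.round(o["joints"],2))
    print("target",np.round(T,4),"dist mm",np.round(np.linalg.norm(d)*1e3,1),"ang deg",np.round(np.degrees(np.linalg.norm(tw)),2))
    print(" twist total units",np.round(tw/np.radians(120),4)," dp total: in cur tool",np.round(Rc.T@d/.12,4)," in target tool",np.round(R.T@d/.12,4))
def where():
    o=r.get_obs();Rc=Ro.from_rotvec(o["orientation"]).as_matrix();g=o["tcp_pos"]+Rc[:,2]*.1547
    q=g-PL;print("grasp world",np.round(g,4),"in place",np.round([q@D,q@YS,q@N],4),"F along N",round(float(o["contact_force"]@N),2))
E
python3 - <<'E'
from plan import *
print(PL)
go(np.array([.44,-.25,.2]),RD(np.radians(-30)))
go(np.r_[BAR,.15],RD(BY))
E
```

```text
[ 0.63424159 -0.04950799  0.05230953]
t 0.1 tcp [ 0.2204 -0.6377  0.4038] F [-0.3 -0.  -0.1] w 0.0854 q [ 1.13  0.48  0.02  1.56 -0.01  1.11 -0.08]
target [ 0.44   -0.25    0.3547] dist mm 448.3 ang deg 40.93
 twist total units [-2.000e-04  8.000e-04 -3.411e-01]  dp total: in cur tool [-2.4555 -2.785   0.4131]  in target tool [-0.031  -3.7131  0.4095]
t 0.1 tcp [ 0.2204 -0.6377  0.4038] F [-0.3 -0.  -0.1] w 0.0854 q [ 1.13  0.48  0.02  1.56 -0.01  1.11 -0.08]
target [0.4317 0.016  0.3047] dist mm 694.1 ang deg 87.33
 twist total units [-5.000e-04  7.000e-04 -7.278e-01]  dp total: in cur tool [-4.5724 -3.4438  0.8331]  in target tool [ 3.2271 -4.7291  0.8261]
```

Emit:
{"op": "apply_moves", "data": {"dp": [[-0.1,-0.32,0.04],[-0.1,-0.32,0.04],[-0.1,-0.32,0.04],[-0.1,-0.32,0.04],[-0.1,-0.32,0.04],[-0.1,-0.32,0.04],[-0.1,-0.32,0.04],[-0.1,-0.32,0.04],[-0.1,-0.32,0.04],[-0.1,-0.32,0.04],[-0.1,-0.32,0.04],[-0.1,-0.32,0.04]], "twist": [[0,0,-0.04],[0,0,-0.04],[0,0,-0.04],[0,0,-0.04],[0,0,-0.04],[0,0,-0.04],[0,0,-0.04],[0,0,-0.04],[0,0,-0.04],[0,0,-0.04],[0,0,-0.04],[0,0,-0.04]], "jaw": [0,0,0,0,0,0,0,0,0,0,0,0]}}

```text
clock: 1.3
tcp_pos: [0.4296, -0.2137, 0.3396]
orientation: [-3.124, 0.319, 0.009]
contact_force: [-0.1, 0.2, 0.1]
grip_width: 0.0854
```

```bash
python3 -c "
from plan import *
go(np.r_[BAR,.15],RD(BY))"
```

```text
t 1.3 tcp [ 0.4296 -0.2137  0.3396] F [-0.1  0.2  0.1] w 0.0854 q [ 0.65  0.26 -0.37  2.05  0.13  0.85  0.01]
target [0.4317 0.016  0.3047] dist mm 232.4 ang deg 28.05
 twist total units [-0.0009  0.0028 -0.2337]  dp total: in cur tool [-0.3671 -1.8785  0.2937]  in target tool [ 0.5577 -1.8315  0.2906]
```

Emit:
{"op": "apply_moves", "data": {"dp": [[0.015,-0.27,0.042],[0.015,-0.27,0.042],[0.015,-0.27,0.042],[0.015,-0.27,0.042],[0.015,-0.27,0.042],[0.015,-0.27,0.042],[0.015,-0.27,0.042]], "twist": [[0,0,-0.034],[0,0,-0.034],[0,0,-0.034],[0,0,-0.034],[0,0,-0.034],[0,0,-0.034],[0,0,-0.034]], "jaw": [0,0,0,0,0,0,0]}}

```text
clock: 2.0
tcp_pos: [0.4356, 0.0215, 0.3027]
orientation: [-3.099, -0.497, 0.01]
contact_force: [0.2, -0.5, 0.7]
grip_width: 0.0856
```

```bash
python3 -c "
from plan import *
go(np.r_[BAR,.15],RD(BY))"
```

```text
t 2.0 tcp [0.4356 0.0215 0.3027] F [ 0.2 -0.5  0.7] w 0.0856 q [ 0.33  0.28 -0.59  2.17  0.22  0.75 -0.09]
target [0.4317 0.016  0.3047] dist mm 7.0 ang deg 1.87
 twist total units [-0.002   0.0027  0.0152]  dp total: in cur tool [-0.0452  0.0331 -0.0163]  in target tool [-0.0441  0.0346 -0.0164]
```

Emit:
{"op": "apply_moves", "data": {"dp": [[-0.044,0.034,0],[0,0,0]], "twist": [[-0.002,0.003,0.015],[0,0,0]], "jaw": [0,0]}}

```text
clock: 2.2
tcp_pos: [0.4305, 0.0199, 0.302]
orientation: [-3.106, -0.461, 0.001]
contact_force: [0.5, -0.7, -0.3]
grip_width: 0.0856
```

```bash
python3 - <<'E'
from plan import *
go(np.r_[BAR,.021],RD(BY))
o=r.get_obs();f=r.grab_frame("wrist");np.savez("w1.npz",**f);cv2.imwrite("pics/w1.png",f["color"][:,:,::-1])
K=f["intrinsics"];print(K,f["hand_eye"])
Rc=Ro.from_rotvec(o["orientation"]).as_matrix()
E=f["hand_eye"]
def proj(P):
    c=(np.asarray(P)-o["tcp_pos"])@Rc; c=(c-E[:3,3])@E[:3,:3]
    th=np.arctan2(np.hypot(c[:,0],c[:,1]),c[:,2]);ph=np.arctan2(c[:,1],c[:,0])
    return np.c_[K[0,2]+K[0,0]*th*np.cos(ph),K[1,2]+K[1,1]*th*np.sin(ph)]
B=[np.r_[BAR,.026]+Rz(BY)@[a,b,0] for a,b in((.014,.09),(.014,-.09),(-.014,-.09),(-.014,.09))]
im=f["color"][:,:,::-1].copy();cv2.polylines(im,[np.round(proj(B)).astype(int)],True,(0,255,0),1)
cv2.imwrite("pics/w1b.png",im)
E
```

```text
t 2.2 tcp [0.4305 0.0199 0.302 ] F [ 0.5 -0.7 -0.3] w 0.0856 q [ 0.33  0.28 -0.59  2.18  0.22  0.74 -0.11]
target [0.4317 0.016  0.1757] dist mm 126.4 ang deg 0.51
 twist total units [-0.0009  0.0003  0.0042]  dp total: in cur tool [6.0000e-04 3.6300e-02 1.0528e+00]  in target tool [3.0000e-04 3.4300e-02 1.0529e+00]
[[371.64829954   0.         314.3609627 ]
 [  0.         371.64829954 238.91398084]
 [  0.           0.           1.        ]] [[ 9.99999674e-01  7.51190161e-04  2.97326026e-04 -2.92674269e-04]
 [-8.03809398e-04  9.62067896e-01  2.72808940e-01 -6.88147374e-02]
 [-8.11164329e-05 -2.72809090e-01  9.62068186e-01  3.08564916e-02]
 [ 0.00000000e+00  0.00000000e+00  0.00000000e+00  1.00000000e+00]]
```

View pics/w1b.png

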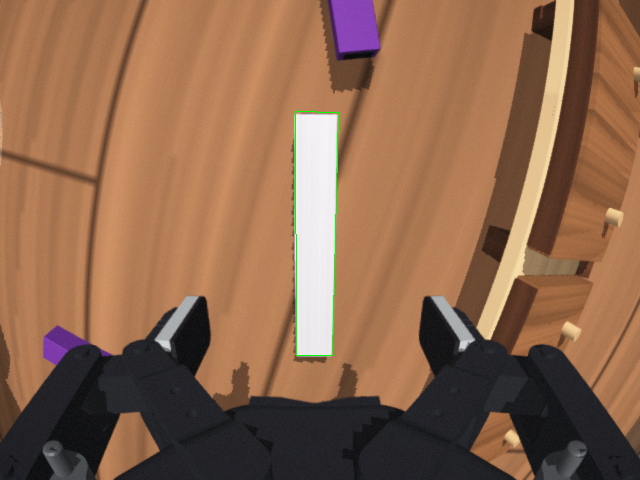

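The wrist view shows the bar outline, centred at about (316,233), matching my prediction within 1–2 px. Both jaws straddle it. Descending.

Emit:
{"op": "apply_moves", "data": {"dp": [[0,0.034,0.16],[0,0,0.16],[0,0,0.16],[0,0,0.16],[0,0,0.16],[0,0,0.16],[0,0,0.05],[0,0,0]], "twist": [[0,0,0.004],[0,0,0],[0,0,0],[0,0,0],[0,0,0],[0,0,0],[0,0,0],[0,0,0]], "jaw": [0,0,0,0,0,0,0,0], "grip_force": 40}}

```text
clock: 3.05
tcp_pos: [0.4364, 0.0079, 0.1782]
orientation: [3.111, 0.422, 0.007]
contact_force: [0.0, 1.1, -0.2]
grip_width: 0.0854
```

```bash
python3 -c "
from plan import *
go(np.r_[BAR,.021],RD(BY))"
```

```text
t 3.05 tcp [0.4364 0.0079 0.1782] F [ 0.   1.1 -0.2] w 0.0854 q [ 0.19  0.51 -0.42  2.24  0.46  0.46 -0.33]
target [0.4317 0.016  0.1757] dist mm 9.7 ang deg 1.0
 twist total units [ 0.0013 -0.002  -0.008 ]  dp total: in cur tool [-0.02   -0.0757  0.0202]  in target tool [-0.0186 -0.076   0.0204]
```

Emit:
{"op": "apply_moves", "data": {"dp": [[-0.02,-0.076,0.02],[0,0,0]], "twist": [[0.001,-0.002,-0.008],[0,0,0]], "jaw": [0,0]}}

```text
clock: 3.25
tcp_pos: [0.432, 0.016, 0.1766]
orientation: [3.109, 0.447, 0.002]
contact_force: [-0.7, -0.3, -0.2]
grip_width: 0.0852
```

```bash
python3 -c "
from plan import *
go(np.r_[BAR,.021],RD(BY))"
```

```text
t 3.25 tcp [0.432  0.016  0.1766] F [-0.7 -0.3 -0.2] w 0.0852 q [ 0.17  0.51 -0.42  2.25  0.47  0.46 -0.34]
target [0.4317 0.016  0.1757] dist mm 1.0 ang deg 0.09
 twist total units [ 0.0005 -0.0006 -0.0002]  dp total: in cur tool [-0.0026 -0.0009  0.0075]  in target tool [-0.0026 -0.0009  0.0075]
```

Emit:
{"op": "apply_moves", "data": {"dp": [[0,0,0],[0,0,0],[0,0,0],[0,0,0],[0,0,0],[0,0,0],[0,0,0],[0,0,0],[0,0,0],[0,0,0]], "twist": [[0,0,0],[0,0,0],[0,0,0],[0,0,0],[0,0,0],[0,0,0],[0,0,0],[0,0,0],[0,0,0],[0,0,0]], "jaw": [255,255,255,255,255,255,255,255,255,255], "grip_force": 50}}

```text
clock: 4.25
tcp_pos: [0.4326, 0.0162, 0.1786]
orientation: [3.108, 0.448, 0.007]
contact_force: [-0.3, 0.7, 1.0]
grip_width: 0.027
```

```bash
python3 -c "
from plan import *
go(np.r_[BAR,.17],RD(BY))
go(place(-.008,0,.11),RP)"
```

```text
t 4.25 tcp [0.4326 0.0162 0.1786] F [-0.3  0.7  1. ] w 0.027 q [ 0.18  0.51 -0.42  2.25  0.47  0.46 -0.34]
target [0.4317 0.016  0.3247] dist mm 146.1 ang deg 0.28
 twist total units [ 0.0011 -0.0021 -0.0001]  dp total: in cur tool [-0.0023  0.0022 -1.2172]  in target tool [-7.6000e-03 -5.0000e-04 -1.2172e+00]
t 4.25 tcp [0.4326 0.0162 0.1786] F [-0.3  0.7  1. ] w 0.027 q [ 0.18  0.51 -0.42  2.25  0.47  0.46 -0.34]
target [ 0.7385 -0.0407  0.2956] dist mm 332.4 ang deg 27.75
 twist total units [ 0.0219 -0.2098  0.0948]  dp total: in cur tool [ 2.3159  1.1767 -0.9617]  in target tool [ 1.8542  0.6866 -1.9399]
```

Gripped at 27 mm. Lifting.

Emit:
{"op": "apply_moves", "data": {"dp": [[0,0,-0.08],[0,0,-0.2],[0,0,-0.25],[0,0,-0.25],[0,0,-0.25],[0,0,-0.25],[0,0,0]], "twist": [[0,0,0],[0,0,0],[0,0,0],[0,0,0],[0,0,0],[0,0,0],[0,0,0]], "jaw": [255,255,255,255,255,255,255]}}

```text
clock: 4.95
tcp_pos: [0.4298, 0.0164, 0.3389]
orientation: [3.109, 0.451, -0.004]
contact_force: [0.8, 1.1, -2.8]
grip_width: 0.0269
```

```bash
python3 -c "
from plan import *
go(place(-.008,0,.11),RP)"
```

```text
t 4.95 tcp [0.4298 0.0164 0.3389] F [ 0.8  1.1 -2.8] w 0.0269 q [ 0.38  0.21 -0.62  2.15  0.17  0.83 -0.06]
target [ 0.7385 -0.0407  0.2956] dist mm 316.9 ang deg 27.43
 twist total units [ 0.0215 -0.2064  0.0958]  dp total: in cur tool [2.3319 1.1875 0.3548]  in target tool [ 2.4393  0.6905 -0.7396]
```

Emit:
{"op": "apply_moves", "data": {"dp": [[0.24,0.11,0.03],[0.24,0.11,0.02],[0.24,0.1,0.01],[0.24,0.1,0],[0.24,0.1,-0.02],[0.24,0.09,-0.03],[0.24,0.09,-0.04],[0.24,0.08,-0.05],[0.24,0.08,-0.06],[0.2,0.07,-0.06],[0,0,0]], "twist": [[0.002,-0.021,0.01],[0.002,-0.021,0.01],[0.002,-0.021,0.01],[0.002,-0.021,0.01],[0.002,-0.021,0.01],[0.002,-0.021,0.01],[0.002,-0.021,0.01],[0.002,-0.021,0.01],[0.002,-0.021,0.01],[0.002,-0.021,0.01],[0,0,0]], "jaw": [255,255,255,255,255,255,255,255,255,255,255]}}

```text
clock: 6.05
tcp_pos: [0.7342, -0.0427, 0.2869]
orientation: [3.022, 0.1, -0.737]
contact_force: [0.3, -0.9, -2.6]
grip_width: 0.0269
```

```bash
python3 -c "
from plan import *
where();go(place(-.008,0,.11),RP)"
```

```text
grasp world [ 0.6632 -0.0494  0.1496] in place [-0.0149 -0.0024  0.1004] F along N -2.28
t 6.05 tcp [ 0.7342 -0.0427  0.2869] F [ 0.3 -0.9 -2.6] w 0.0269 q [ 0.19  0.85 -0.4   1.26  0.27  1.58 -0.16]
target [ 0.7385 -0.0407  0.2956] dist mm 9.9 ang deg 2.67
 twist total units [ 0.0025  0.0202 -0.009 ]  dp total: in cur tool [-0.0007 -0.0132 -0.0815]  in target tool [ 0.003  -0.0136 -0.0814]
```

Emit:
{"op": "apply_moves", "data": {"dp": [[0,-0.013,0],[0,0,0.15],[0,0,0.15],[0,0,0.12],[0,0,0]], "twist": [[0.0025,0.02,-0.009],[0,0,0],[0,0,0],[0,0,0],[0,0,0]], "jaw": [255,255,255,255,255]}}

```text
clock: 6.55
tcp_pos: [0.7086, -0.0418, 0.233]
orientation: [3.047, 0.134, -0.684]
contact_force: [-1.2, -0.4, -3.7]
grip_width: 0.027
```

```bash
python3 - <<'E'
from plan import *
where();go(place(-.008,0,.034),RP)
for n in("side","top"):
    f=r.grab_frame(n);np.savez(n+"2.npz",**f)
    a=f["color"][150:350,200:400] if n=="side" else f["color"][140:290,200:400]
    cv2.imwrite(f"pics/{n}2.png",cv2.resize(a[:,:,::-1],None,fx=3,fy=3,interpolation=cv2.INTER_CUBIC))
E
```

```text
grasp world [ 0.6428 -0.0471  0.0931] in place [-0.0094  0.0017  0.0407] F along N -3.89
t 6.55 tcp [ 0.7086 -0.0418  0.233 ] F [-1.2 -0.4 -3.7] w 0.027 q [ 0.21  0.85 -0.41  1.38  0.28  1.42 -0.16]
target [ 0.7065 -0.0434  0.2267] dist mm 6.8 ang deg 0.38
 twist total units [-0.0006  0.0024  0.002 ]  dp total: in cur tool [0.0052 0.0124 0.0554]  in target tool [0.005  0.0123 0.0555]
```

View pics/side2.png

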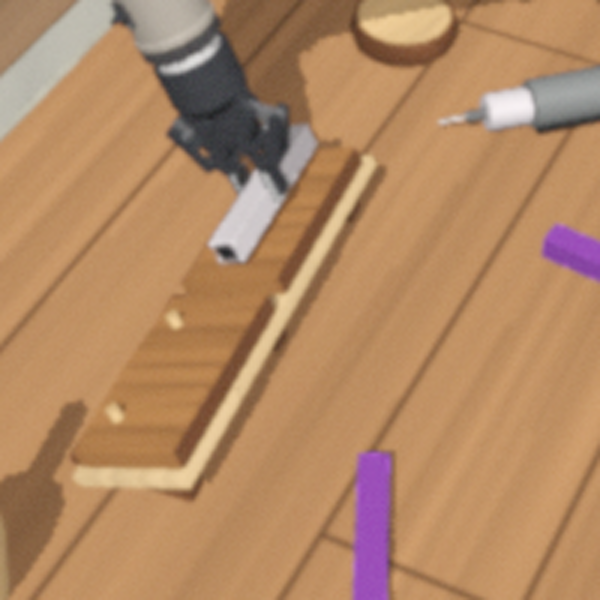

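View pics/top2.png

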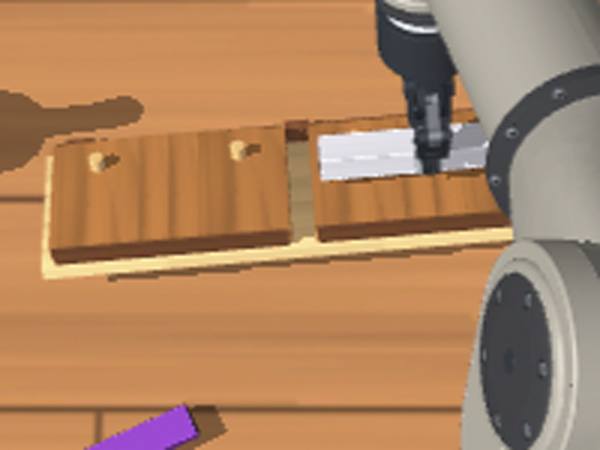

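The side and top views show the gripped bar hovering parallel over the right blank, upslope of its pins. Lowering in stages.

Emit:
{"op": "apply_moves", "data": {"dp": [[0.004,0.012,0.05],[0,0,0.04],[0,0,0]], "twist": [[0,0.002,0.002],[0,0,0],[0,0,0]], "jaw": [255,255,255]}}

```text
clock: 6.95
tcp_pos: [0.7069, -0.0432, 0.2267]
orientation: [3.051, 0.127, -0.665]
contact_force: [-0.2, 0.2, -2.6]
grip_width: 0.0269
```

```bash
python3 -c "
from plan import *
where();go(place(-.008,0,.024),RP)"
```

```text
grasp world [ 0.6427 -0.0484  0.086 ] in place [-0.0065  0.0004  0.0342] F along N -2.44
t 6.95 tcp [ 0.7069 -0.0432  0.2267] F [-0.2  0.2 -2.6] w 0.0269 q [ 0.21  0.86 -0.41  1.39  0.29  1.39 -0.17]
target [ 0.7023 -0.0438  0.2176] dist mm 10.2 ang deg 0.43
 twist total units [-0.0006 -0.0035 -0.0003]  dp total: in cur tool [-0.0037  0.0021  0.0846]  in target tool [-0.0031  0.002   0.0847]
```

Emit:
{"op": "apply_moves", "data": {"dp": [[-0.004,0.002,0.03],[0,0,0.03],[0,0,0.015],[0,0,0]], "twist": [[0,-0.003,0],[0,0,0],[0,0,0],[0,0,0]], "jaw": [255,255,255,255]}}

```text
clock: 7.35
tcp_pos: [0.703, -0.0436, 0.2193]
orientation: [3.049, 0.127, -0.672]
contact_force: [1.2, -0.2, -0.6]
grip_width: 0.027
```

```bash
python3 -c "
from plan import *
where();go(place(-.008,0,.024),RP)"
```

```text
grasp world [ 0.6382 -0.0489  0.0789] in place [-0.0076  0.0003  0.0258] F along N -0.04
t 7.35 tcp [ 0.703  -0.0436  0.2193] F [ 1.2 -0.2 -0.6] w 0.027 q [ 0.21  0.86 -0.41  1.4   0.29  1.38 -0.17]
target [ 0.7023 -0.0438  0.2176] dist mm 1.8 ang deg 0.17
 twist total units [-0.0005 -0.0013 -0.0003]  dp total: in cur tool [0.0001 0.0009 0.0149]  in target tool [0.0001 0.0009 0.0149]
```

Emit:
{"op": "apply_moves", "data": {"dp": [[0,0,0.008],[0,0,0.004],[0,0,0]], "twist": [[0,-0.001,0],[0,0,0],[0,0,0]], "jaw": [255,255,255]}}

```text
clock: 7.65
tcp_pos: [0.7031, -0.0436, 0.2192]
orientation: [3.048, 0.126, -0.672]
contact_force: [-0.4, 0.1, -1.2]
grip_width: 0.0273
```

```bash
python3 -c "
from plan import *
where()"
```

```text
grasp world [ 0.6383 -0.0489  0.0789] in place [-0.0075  0.0003  0.0258] F along N -1.26
```

Emit:
{"op": "apply_moves", "data": {"dp": [[0,0,0.025],[0,0,0.015]], "twist": [[0,0,0],[0,0,0]], "jaw": [255,255]}}

```text
clock: 7.85
tcp_pos: [0.7025, -0.0435, 0.2194]
orientation: [3.049, 0.126, -0.666]
contact_force: [-0.2, 0.3, 5.4]
grip_width: 0.0269
```

```bash
python3 -c "
from plan import *
where()"
```

```text
grasp world [ 0.6382 -0.0488  0.0788] in place [-0.0075  0.0003  0.0257] F along N 4.84
```

Firm contact at about 5 N with no further travel. Releasing.

Emit:
{"op": "apply_moves", "data": {"dp": [[0,0,0],[0,0,0],[0,0,0],[0,0,0],[0,0,0],[0,0,0]], "twist": [[0,0,0],[0,0,0],[0,0,0],[0,0,0],[0,0,0],[0,0,0]], "jaw": [150,110,110,110,110,110]}}

```text
clock: 8.45
tcp_pos: [0.7021, -0.0435, 0.2188]
orientation: [3.049, 0.126, -0.669]
contact_force: [-0.6, 0.2, 0.6]
grip_width: 0.0487
```

```bash
python3 -c "
from plan import *
where();go(place(-.008,0,.09),RP)"
```

```text
grasp world [ 0.6375 -0.0488  0.0783] in place [-0.0079  0.0004  0.0249] F along N 0.35
t 8.45 tcp [ 0.7021 -0.0435  0.2188] F [-0.6  0.2  0.6] w 0.0487 q [ 0.21  0.86 -0.41  1.41  0.29  1.38 -0.17]
target [ 0.7301 -0.0414  0.2775] dist mm 65.1 ang deg 0.28
 twist total units [-0.0004 -0.0022 -0.0007]  dp total: in cur tool [ 0.0079  0.002  -0.5421]  in target tool [ 0.0054  0.0025 -0.5422]
```

Retract along the normal, then close the jaws.

Emit:
{"op": "apply_moves", "data": {"dp": [[0,0,-0.05],[0,0,-0.12],[0,0,-0.2],[0,0,-0.2],[0,0,0],[0,0,0],[0,0,0],[0,0,0],[0,0,0],[0,0,0]], "twist": [[0,0,0],[0,0,0],[0,0,0],[0,0,0],[0,0,0],[0,0,0],[0,0,0],[0,0,0],[0,0,0],[0,0,0]], "jaw": [110,110,110,110,255,255,255,255,255,255]}}

```text
clock: 9.45
tcp_pos: [0.7319, -0.041, 0.2847]
orientation: [3.049, 0.126, -0.672]
contact_force: [-0.1, 0.3, -0.0]
grip_width: -0.0003
```

```bash
cat > chk.py <<'E'
from plan import *
import sys
tag=sys.argv[1]
o=r.get_obs();f=r.grab_frame("wrist");K=f["intrinsics"];E=f["hand_eye"]
Rc=Ro.from_rotvec(o["orientation"]).as_matrix()
def proj(P):
    c=(np.asarray(P)-o["tcp_pos"])@Rc; c=(c-E[:3,3])@E[:3,:3]
    th=np.arctan2(np.hypot(c[:,0],c[:,1]),c[:,2]);ph=np.arctan2(c[:,1],c[:,0])
    return np.c_[K[0,2]+K[0,0]*th*np.cos(ph),K[1,2]+K[1,1]*th*np.sin(ph)]
# world cloud from wrist
z=f["z_map"];v,u=np.mgrid[0:480,0:640];a=(u-K[0,2])/K[0,0];b=(v-K[1,2])/K[1,1];th=np.hypot(a,b)+1e-9
P=np.stack([np.tan(th)*a/th*z,np.tan(th)*b/th*z,z],-1);W=(P@E[:3,:3].T+E[:3,3])@Rc.T+o["tcp_pos"]
q=W-PL;L=np.stack([q@D,q@YS,q@N],-1)
c=f["color"].astype(int);m=(z>0)&(th<1.3)&(c.min(2)>90)&(c.max(2)-c.min(2)<45)&(abs(L[...,2]-.026)<.006)&(abs(L[...,0])<.05)&(abs(L[...,1])<.12)
k,l,s,_=cv2.connectedComponentsWithStats(m.astype(np.uint8));i=1+np.argmax(s[1:,4]);p=L[l==i]
print("bar top px",s[i],"minrect in place",cv2.minAreaRect(p[:,:2].astype(np.float32)))
A=np.c_[p[:,:2],np.ones(len(p))];print("top plane (dz/dx,dz/dy,z0)",np.round(np.linalg.lstsq(A,p[:,2],rcond=None)[0],4))
im=f["color"][:,:,::-1].copy()
for x0 in(-.008,):
    B=[place(x0+dx,dy,.026) for dx,dy in((.014,.09),(.014,-.09),(-.014,-.09),(-.014,.09))]
    cv2.polylines(im,[np.round(proj(B)).astype(int)],True,(0,255,0),1)
cv2.imwrite(f"pics/{tag}.png",im)
where()
E
python3 chk.py w3; python3 -c "
from plan import *
go(place(-.008,.068,.06),RP)"
```

```text
bar top px [ 291   99   54  197 9820] minrect in place ((-0.007312869653105736, 0.034771934151649475), (0.02833682671189308, 0.10843479633331299), 0.07432419061660767)
top plane (dz/dx,dz/dy,z0) [-0.0005 -0.0007  0.0274]
grasp world [ 0.6671 -0.0463  0.1443] in place [-0.009   0.0005  0.0973] F along N 0.12
t 9.5 tcp [ 0.7319 -0.041   0.2847] F [ 0.9  0.1 -0.3] w 0.0003 q [ 0.2   0.83 -0.41  1.28  0.27  1.52 -0.15]
target [0.7117 0.0253 0.2503] dist mm 77.3 ang deg 0.17
 twist total units [-0.0006 -0.0012 -0.0005]  dp total: in cur tool [ 0.0099 -0.5639  0.3116]  in target tool [ 0.0112 -0.5643  0.3109]
```

View pics/w3.png

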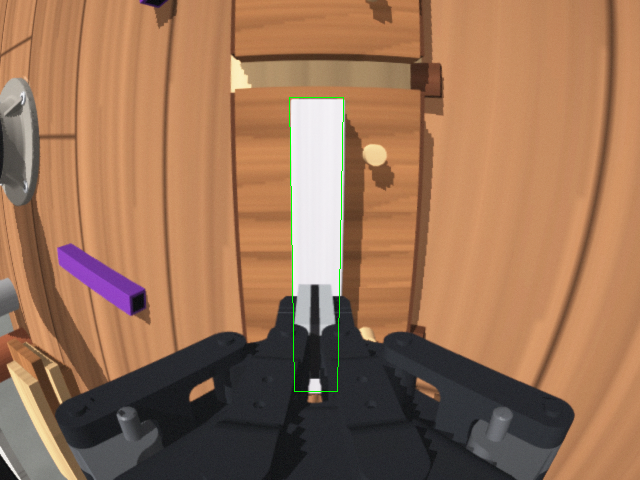

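The wrist view shows the bar lying flat where predicted: x −7 mm, centred, plane tilt under 0.001. Now over its left end.

Emit:
{"op": "apply_moves", "data": {"dp": [[0.01,-0.25,0],[0,-0.25,0.05],[0,-0.066,0.15],[0,0,0.11],[0,0,0]], "twist": [[0,-0.001,0],[0,0,0],[0,0,0],[0,0,0],[0,0,0]], "jaw": [255,255,255,255,255]}}

```text
clock: 10.0
tcp_pos: [0.7109, 0.0256, 0.2481]
orientation: [3.047, 0.122, -0.677]
contact_force: [0.3, -0.3, -0.5]
grip_width: 0.0002
```

```bash
python3 -c "
from plan import *
where();go(place(-.0075,.068,.05),RP)"
```

```text
grasp world [0.6456 0.0203 0.1079] in place [-0.008   0.0686  0.0577] F along N -0.32
t 10.0 tcp [0.7109 0.0256 0.2481] F [ 0.3 -0.3 -0.5] w 0.0002 q [ 0.13  0.84 -0.43  1.37  0.25  1.43 -0.25]
target [0.708  0.0249 0.241 ] dist mm 7.7 ang deg 0.24
 twist total units [-0.0005  0.0004 -0.0019]  dp total: in cur tool [0.0028 0.0038 0.0639]  in target tool [0.0027 0.0037 0.0639]
```

Emit:
{"op": "apply_moves", "data": {"dp": [[0.002,0.004,0.06],[0,0,0.025],[0,0,0.025],[0,0,0.025]], "twist": [[0,0,-0.002],[0,0,0],[0,0,0],[0,0,0]], "jaw": [255,255,255,255]}}

```text
clock: 10.4
tcp_pos: [0.7065, 0.0221, 0.2378]
orientation: [3.051, 0.121, -0.67]
contact_force: [-0.6, 1.3, 17.2]
grip_width: 0.0
```

```bash
python3 -c "
from plan import *
where()"
```

```text
grasp world [0.6419 0.0171 0.0973] in place [-0.0071  0.0657  0.0464] F along N 15.42
```

Contact at 15 N. Holding at about 12 N for 0.6 s.

Emit:
{"op": "apply_moves", "data": {"dp": [[0,0,0.02],[0,0,0.02],[0,0,0.02],[0,0,0.02],[0,0,0.02],[0,0,0.02]], "twist": [[0,0,0],[0,0,0],[0,0,0],[0,0,0],[0,0,0],[0,0,0]], "jaw": [255,255,255,255,255,255]}}

```text
clock: 11.0
tcp_pos: [0.7047, 0.0209, 0.2387]
orientation: [3.06, 0.113, -0.652]
contact_force: [-2.1, 1.6, 9.3]
grip_width: 0.0003
```

```bash
python3 -c "
from plan import *
where()"; python3 chk.py w4
```

```text
grasp world [0.6418 0.017  0.0975] in place [-0.0072  0.0656  0.0465] F along N 7.61
bar top px [ 280  245   68   54 2878] minrect in place ((-0.00715445913374424, 0.07903681695461273), (0.022168075665831566, 0.028090227395296097), 88.5101318359375)
top plane (dz/dx,dz/dy,z0) [-0.0004 -0.0615  0.0322]
grasp world [0.6418 0.017  0.0975] in place [-0.0072  0.0656  0.0465] F along N 8.5
```

View pics/w4.png

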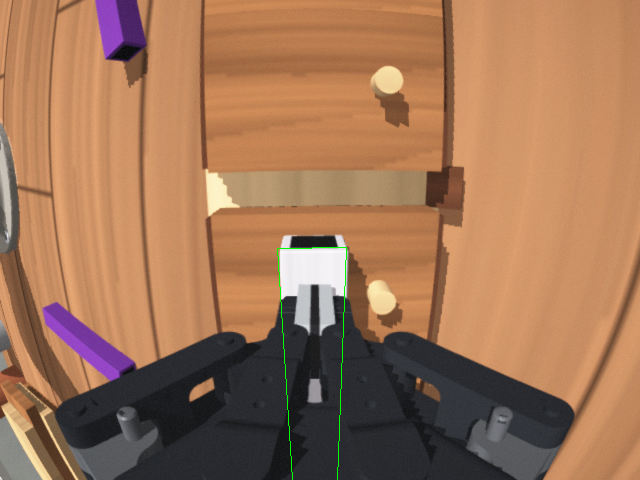

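The left end stayed at face level. The bar outline matches the flat prediction, and the white rim above row 248 is its end face, which spoils the small patch's slope figure. I'll press a little longer and check the far end with the side camera.

Emit:
{"op": "apply_moves", "data": {"dp": [[0,0,0.026],[0,0,0.026],[0,0,0.026],[0,0,0.026]], "twist": [[0,-0.003,0],[0,-0.003,0],[0,0,0],[0,0,0]], "jaw": [255,255,255,255]}}

```text
clock: 11.45
tcp_pos: [0.7045, 0.0201, 0.2388]
orientation: [3.065, 0.107, -0.648]
contact_force: [-0.6, 1.2, 13.4]
grip_width: 0.0001
```

```bash
cat > side.py <<'E'
from plan import *
import sys
f=r.grab_frame("side");W=cloud(f);q=W-PL;L=np.stack([q@D,q@YS,q@N],-1);c=f["color"].astype(int)
m=(c.min(2)>100)&(c.max(2)-c.min(2)<50)&(L[...,2]>.018)&(L[...,2]<.04)&(abs(L[...,0]+.007)<.02)&(abs(L[...,1])<.1)
p=L[m];p=p[abs(p[:,0]+.007)<.01]
for a,b in((-.1,-.06),(-.06,-.03),(-.03,0),(0,.03),(.03,.06),(.06,.1)):
    k=p[(p[:,1]>=a)&(p[:,1]<b)];print((a,b),len(k),np.round(np.median(k[:,2])*1e3,2) if len(k) else '')
where()
a=f["color"][160:280,220:360];cv2.imwrite(f"pics/{sys.argv[1]}.png",cv2.resize(a[:,:,::-1],None,fx=5,fy=5,interpolation=cv2.INTER_CUBIC))
E
python3 side.py s4;python3 -c "
from plan import *
go(place(-.0075,.066,.07),RP)"
```

```text
(-0.1, -0.06) 37 27.74
(-0.06, -0.03) 31 28.25
(-0.03, 0) 39 27.79
(0, 0.03) 34 27.49
(0.03, 0.06) 23 28.15
(0.06, 0.1) 52 28.21
grasp world [0.642  0.0169 0.0974] in place [-0.007   0.0655  0.0465] F along N 9.79
t 11.5 tcp [0.7045 0.0201 0.2389] F [ 0.5  0.6 10.5] w -0.0 q [ 0.15  0.84 -0.43  1.4   0.25  1.39 -0.25]
target [0.7166 0.0237 0.2591] dist mm 23.9 ang deg 1.51
 twist total units [-0.0062 -0.0096 -0.0054]  dp total: in cur tool [ 0.0255 -0.0235 -0.1957]  in target tool [ 0.0219 -0.0207 -0.1965]
```

View pics/s4.png

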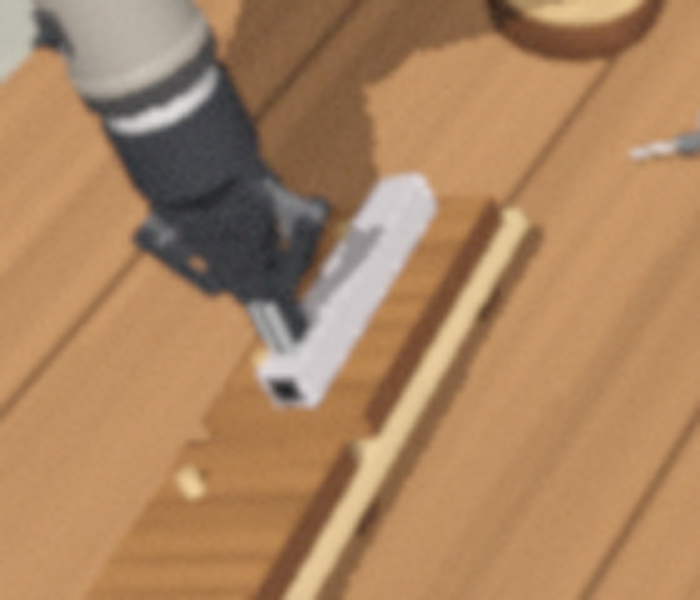

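With the left end pressed at 10–13 N, the bar's top is level along its whole length (27.5–28.2 mm), so it doesn't rock. Lifting off and moving to the right end.

Emit:
{"op": "apply_moves", "data": {"dp": [[0,0,-0.08],[0.02,-0.02,-0.1],[0,0,0]], "twist": [[0,0,0],[-0.006,-0.01,-0.005],[0,0,0]], "jaw": [255,255,255]}}

```text
clock: 11.8
tcp_pos: [0.7167, 0.0213, 0.2608]
orientation: [3.048, 0.123, -0.672]
contact_force: [0.5, 0.7, -0.5]
grip_width: 0.0001
```

```bash
python3 -c "
from plan import *
where();go(place(-.0075,-.069,.06),RP)"
```

```text
grasp world [0.6519 0.0159 0.1205] in place [-0.0079  0.0637  0.0715] F along N -0.25
t 11.8 tcp [0.7167 0.0213 0.2608] F [ 0.5  0.7 -0.5] w 0.0001 q [ 0.14  0.84 -0.43  1.34  0.25  1.46 -0.24]
target [ 0.7237 -0.1112  0.2501] dist mm 133.1 ang deg 0.24
 twist total units [-0.0003 -0.001  -0.0017]  dp total: in cur tool [0.0099 1.1052 0.0951]  in target tool [0.0063 1.1052 0.0958]
```

Emit:
{"op": "apply_moves", "data": {"dp": [[0.008,0.28,0],[0,0.28,0],[0,0.28,0],[0,0.265,0.02],[0,0,0.06],[0,0,0]], "twist": [[0,-0.001,-0.002],[0,0,0],[0,0,0],[0,0,0],[0,0,0],[0,0,0]], "jaw": [255,255,255,255,255,255]}}

```text
clock: 12.4
tcp_pos: [0.7248, -0.1171, 0.2504]
orientation: [3.05, 0.126, -0.669]
contact_force: [-0.2, 0.6, -0.8]
grip_width: 0.0003
```

```bash
python3 -c "
from plan import *
where();go(place(-.0075,-.069,.05),RP)"
```

```text
grasp world [ 0.6603 -0.1223  0.1099] in place [-0.0063 -0.0748  0.0605] F along N -0.81
t 12.4 tcp [ 0.7248 -0.1171  0.2504] F [-0.2  0.6 -0.8] w 0.0003 q [ 0.28  0.86 -0.39  1.3   0.31  1.47 -0.06]
target [ 0.7195 -0.1116  0.241 ] dist mm 12.1 ang deg 0.28
 twist total units [-0.0007 -0.0022 -0.0005]  dp total: in cur tool [-0.0044 -0.0496  0.0879]  in target tool [-0.004  -0.0497  0.0879]
```

Emit:
{"op": "apply_moves", "data": {"dp": [[-0.005,-0.05,0.04],[0,0,0.04],[0,0,0.025],[0,0,0.025],[0,0,0.025]], "twist": [[0,-0.002,0],[0,0,0],[0,0,0],[0,0,0],[0,0,0]], "jaw": [255,255,255,255,255]}}

```text
clock: 12.9
tcp_pos: [0.7172, -0.108, 0.2381]
orientation: [3.048, 0.131, -0.667]
contact_force: [0.4, -1.6, 17.4]
grip_width: 0.0001
```

```bash
python3 -c "
from plan import *
where()"
```

```text
grasp world [ 0.6527 -0.1136  0.0975] in place [-0.0073 -0.0654  0.0465] F along N 15.86
```

Emit:
{"op": "apply_moves", "data": {"dp": [[0,0,0.024],[0,0,0.024],[0,0,0.024],[0,0,0.024],[0,0,0.024],[0,0,0.024],[0,0,0.024]], "twist": [[0,0,0],[0,0,0],[0,0,0],[0,0,0],[0,0,0],[0,0,0],[0,0,0]], "jaw": [255,255,255,255,255,255,255]}}

```text
clock: 13.6
tcp_pos: [0.7143, -0.1063, 0.2394]
orientation: [3.043, 0.135, -0.638]
contact_force: [0.5, -1.3, 12.1]
grip_width: -0.0
```

```bash
python3 side.py s5
```

```text
(-0.1, -0.06) 14 26.54
(-0.06, -0.03) 48 29.25
(-0.03, 0) 33 28.13
(0, 0.03) 33 27.91
(0.03, 0.06) 37 28.04
(0.06, 0.1) 49 27.47
grasp world [ 0.6524 -0.1134  0.0977] in place [-0.0076 -0.0652  0.0465] F along N 11.08
```

Pressed at 11–16 N and again level: the left end stays at 27.5 mm. Retracting clear and opening distance for the final check.

Emit:
{"op": "apply_moves", "data": {"dp": [[0,0,-0.06],[0,0,-0.15],[0,0,-0.3],[0,0,-0.3],[0,0,-0.3],[0,0.3,-0.1],[0,0.3,0],[0,0.3,0],[0,0.3,0],[0,0,0]], "twist": [[0,0,0],[0,0,0],[0,0,0],[0,0,0],[0,0,0],[0,0,0],[0,0,0],[0,0,0],[0,0,0],[0,0,0]], "jaw": [255,255,255,255,255,255,255,255,255,255]}}

```text
clock: 14.65
tcp_pos: [0.7909, -0.2348, 0.3812]
orientation: [3.046, 0.163, -0.632]
contact_force: [0.0, -0.6, -1.2]
grip_width: -0.0002
```

```bash
python3 side.py s6; python3 - <<'E'
from plan import *
f=r.grab_frame("top");cv2.imwrite("pics/t6.png",f["color"][:,:,::-1])
W=cloud(f);q=W-PL;L=np.stack([q@D,q@YS,q@N],-1);c=f["color"].astype(int)
m=(c.min(2)>110)&(c.max(2)-c.min(2)<50)&(abs(L[...,2]-.026)<.01)&(abs(L[...,0])<.05)&(abs(L[...,1])<.12)
k,l,s,_=cv2.connectedComponentsWithStats(m.astype(np.uint8));i=1+np.argmax(s[1:,4]);p=L[l==i]
print(s[i],cv2.minAreaRect(p[:,:2].astype(np.float32)));A=np.c_[p[:,:2],np.ones(len(p))];print(np.linalg.lstsq(A,p[:,2],rcond=None)[0])
o=r.get_obs();print(o["clock"],np.abs(o["qvel"]).max())
E
```

```text
(-0.1, -0.06) 26 27.84
(-0.06, -0.03) 35 27.8
(-0.03, 0) 38 27.28
(0, 0.03) 34 27.51
(0.03, 0.06) 33 27.87
(0.06, 0.1) 54 27.26
grasp world [ 0.7302 -0.2386  0.2393] in place [-0.0068 -0.1964  0.2032] F along N -0.18
[307 183  73  17 807] ((-0.008062809705734253, 0.0008964464068412781), (0.17943456768989563, 0.0335918553173542), 89.46783447265625)
[0.11501557 0.00186454 0.02640066]
14.75 0.02845495995469257
```

View pics/t6.png

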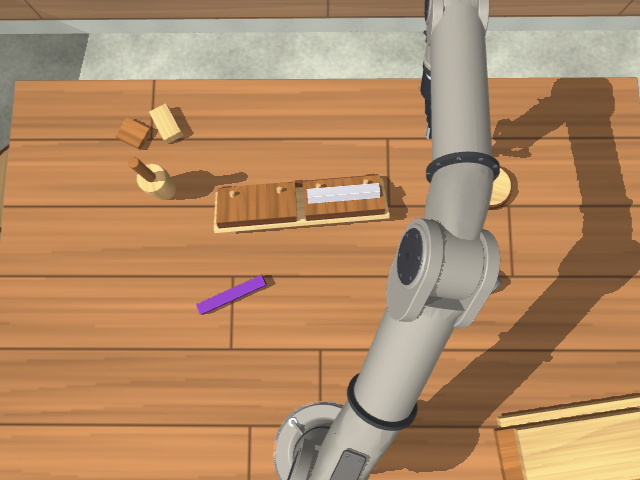

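The bar lies flat and alone on the right blank: centre (−8, +1) mm in the place frame, yaw error about 0.5°. The mallet is where it was, and the arm is clear and still. Handing in.

```bash
python3 -c "
from bench import r
print(r.hand_in())"
```

```text
the job is handed in; nothing more can be done
None
```

The straightedge is lying flat on the right blank, released, and the full left-then-right test is done. I handed in at about 14.8 s; no verdict is reported.

- **Which blank is true:** averaged depth from both cameras put the left blank 4–5 mm proud along its middle and the right one straight within about 1 mm. I therefore tested only the right blank and never laid the bar on the left one.
- **Pressing:** I pressed the left end at about 8–15 N, then the right end at about 11–16 N, as the wrist readings showed. The bar did not rock: its top stayed at about 27.5–28.2 mm with the left end pressed. With the right end pressed it also stayed level, apart from two noisier readings (26.5 and 29.3 mm) next to the fingers.
- **Final position:** the bar's centre is about 8 mm upslope of the place and 1 mm sideways, about 0.5° off in yaw. The arm is clear of everything and touching nothing.

**Checks that disagreed:**
- My heights read about 1.5–2 mm above nominal everywhere, which I took as calibration error since the bar was seated under load.
- Two slope estimates came out wrong, 0.06 from the wrist camera and 0.115 from the last top view. I put both down to the bar's end and side faces being counted as its top. The earlier wrist view gave a tilt under 0.001.
- The mallet is visibly unmoved. The arm partly hid the grinder and slice in the last picture, so I rely on its path staying well clear of them.

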